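# Weigh the holed plate from the hotplate

## Task

Weigh the steel plate that has the round hole: draw it across the hotplate, still lying flat, until its near end sticks out about 40 mm past the hotplate's front edge (the side with the knobs), then grip it by the overhanging end, lift it clear, and set it down gently, flat and centred, on the balance's round pan and let go. Leave the solid plate where it lies.

Things in the scene. Friction and masses are not known exactly. Their poses are not given: they have to be found in the camera images.
- plate_center (a point): centre (half-way up, in the middle of the hole) of the bare steel plate to be weighed: 120 mm long (its x), 60 mm wide (its y), 4 mm thick, about 0.14 to 0.24 kg, with one round through hole, 40 mm across, in its middle. It starts loose and flat on the hotplate's top, too low to be gripped well there; its long side runs roughly (within 10 degrees) front to back of the hotplate. The shut fingers fit in the hole and can draw it along.
- hotplate_top (a point): centre of the flat white top of the hotplate, at the top's surface, 85 mm above the bench. The top is 200 mm (its x) by 220 mm (its y). Its x points from the front to the back: the front edge, over the two black knobs and facing the robot, is at x = -100 mm. Below the 16 mm thick top slab the front face stands back 14 mm; the knobs reach no farther forward than the front edge and no higher than 30 mm below the top. The hotplate does not move.
- pan (a point): centre of the upper face of the balance's round metal pan, 66 mm above the bench; the pan is 70 mm across and 6 mm thick and stands on a thin stem, with 20 mm of free space between it and the white housing (190 by 140 mm, 40 mm high; the pan's centre is 25 mm behind the housing's centre, along x). Neither moves.
- solid_center (a point): centre (half-way up) of the solid steel plate, which has no hole but is otherwise the same 120 x 60 x 4 mm; it lies beside the other on the hotplate, sometimes to the left and sometimes to the right of it, and is to be left alone.
Not all that is in view belongs to the job. What is shaped like the part that bears pan but pink is not meant. What is shaped like the part that bears plate_center but purple is not meant.

How it is judged:
By the outcome, as a careful person would: the job done as asked, in the order asked, and still so for the second after the job is handed in, with the robot touching nothing.
It also fails if it takes over 54 s, if anything falls off the work surface, if the arm or the gripper's body presses on something with over 40 N, if the wrist force passes 120 N, or if a joint passes its speed limit or range.

## Robot

A 6-joint arm with a two-finger parallel gripper is mounted at the origin on the work surface. World frame = base frame: x ahead of the robot, y to its left, z up, the work surface at z = 0. Lengths are in m, angles in degrees, forces in N, time in s.
With the tool pointing down it reaches from about 0.4 to 0.825 m from the base axis. Payload 7 kg.
Tool frame: the origin (TCP) lies at the very end of the fingers, on their centre line; the grasp point (between the pads) lies 19 mm behind it; x points along the fingers, y is the direction in which the jaws open and shut, and the axes are right-handed (so a half turn about x gives the same grasp; the last joint's range is limited). The gripper opens to 88 mm and grips with 3 to 60 N. Pads are 19 mm wide; open, the fingers measure 130 mm over their backs; the gripper's body (78 mm by 193 mm) begins 47 mm behind the grasp point.
Start: joints at [88.7, 20.546, 0.682, 0, -70.136, -16.507], TCP at [0.206, 0.643, 0.227] pointing down, gripper open.
Joint ranges: [-176.03, 176.03], [-82.01, 121.73], [-58.28, 71.71], [-173.87, 95.51], [-174.79, -0.11], [-173.66, 173.66]. Speed limits (degrees/s): [136.94, 136.94, 172.46, 180, 180, 180].

## Interface

Orientations are given as [roll, pitch, yaw] about the fixed x, y, z axes, in that order (R = Rz(yaw) Ry(pitch) Rx(roll)).
In Python, from plant import * gives the robot as it stands. The module is installed in compiled form; this text tells all that it offers.
- The arm moves only by the shell command python3 -m creep 'ROWS' [FORCE]. ROWS is a JSON object of lists of equal length, an entry for each row: "jaw": the closure, from -1 (fully open) to 1 (shut); "translation": the shift along the tool's x, y, z in m, a list of three; "roll": the turn about the tool's x in rad. A call has exactly 10 rows; each row shifts and turns the commanded pose from where the row before left it, along the tool's axes as they then stand; what a row does not reach is not made up. A row lasts 1/10 s, in which the tool goes at most 50 mm and 8.59 degrees, less where a joint would pass 70% of its speed; a pose out of reach is approached as far as the arm can. A call with a gripper value outside its range is refused whole. The fingers move at their own pace and stop on an object; FORCE is the grip in N (left out, the last holds). Time passes only in rows, so rows that do not move let the fingers close, or fill a call up. It gives the time, the measured TCP pose, the force and the opening at its end, in the units of the state.
- get_state(): the state, without advancing time (a new reading comes with each control period).
- capture(name): name is "side" or "top" or "wrist"; returns a dict with "image" (400x640x3 uint8, red, green, blue), "fovy" (degrees; the focal length in pixels is half the picture's height over the tangent of half this angle, whatever the lens; pixels are square), "cx", "cy" (the principal point, pixels), "D" ([k1, k2, p1, p2, k3] as OpenCV has them; the pictures are not rectified), "pose" (4x4, takes a point from camera to world coordinates); the wrist camera has in their place "tool_from_camera" (4x4, takes a point from camera to tool coordinates, whose origin is the TCP and whose axes are the tool frame's). Camera axes: x right, y up, looking along -z (the intrinsics and any distortion apply to the point x, -y, -z); pixel columns grow to the right and rows downward; lengths in m; the calibration is good to about 2 mm. A picture is of the moment at which its call begins: read the wrist's pose just before it. There is no depth.
- close_job(): hands the job in, once; it reports no verdict.
The state is a dict: "time_s": time; "joints": joint angles; "qd": joint speeds; "joint_torque": joint torques, N m; "tcp_pos": TCP position; "eef_rot": TCP orientation; "contact_force": force on the tool from outside, world axes, zero at the start; "moment": the same for the moment, N m; "gripper_width": finger opening in m.
Only numpy, scipy, OpenCV 4.12 (cv2) and the standard library are available. Lean on these libraries where they do the work, as an engineer would, in place of code of your own. Each camera call takes 0.05 s, during which the arm holds its last target.

## Working session

There is one attempt and no reset: what is moved stays moved. The work goes in short steps, Python scripts to look and compute and a shell command to move; the robot and the scene stay as the last step left them, time stands still between calls to the robot, and variables do not carry over. Pictures are saved under pics/ and viewed, and the job is handed in when it is done.

```bash
mkdir -p pics; python3 - <<'E'
from plant import *
import cv2
s=get_state()
print(s)
for n in ["side","top","wrist"]:
    c=capture(n); cv2.imwrite(f"pics/{n}0.png",c["image"][:,:,::-1])
    print(n,c["fovy"],c["cx"],c["cy"],c["D"],c.get("pose",c.get("tool_from_camera")))
E
```

```text
{'time_s': 0.0, 'joints': array([ 8.87015051e+01,  2.05929172e+01,  6.33795313e-01, -2.10682833e-02,
       -7.01349505e+01, -1.65083380e+01]), 'qd': array([ 0.03664342, -0.01275015, -0.05850992,  0.15321422, -0.03520531,
        0.04876467]), 'joint_torque': array([-4.82042105e-04, -5.82721674e+01,  2.93047446e+01,  6.99722752e+00,
        6.70033711e-03, -1.58403782e-04]), 'tcp_pos': array([0.20627513, 0.64219857, 0.22560313]), 'eef_rot': array([  94.62091206,   89.90386471, -103.19309617]), 'contact_force': array([ 0.51841191, -0.68331005, -0.76118881]), 'moment': array([ 0.02019305, -0.00208194, -0.00456039]), 'gripper_width': 0.08770380412390931}
side 43.730067412047134 312.82096893983686 199.14462317512258 [-0.16001811  0.          0.          0.          0.        ] [[ 0.764618    0.43908117 -0.47177011 -0.02314623]
 [-0.64447743  0.52416409 -0.55668739 -0.69005712]
 [ 0.002854    0.72969838  0.68376321  0.91865292]
 [ 0.          0.          0.          1.        ]]
top 42.43732663323131 315.8141400089559 193.51399907426583 [-0.16956245  0.          0.          0.          0.        ] [[-0.02260913  0.99085306 -0.13303777  0.38965587]
 [-0.99974306 -0.02262399  0.00140014 -0.01736104]
 [-0.00162251  0.13303524  0.99110998  1.37893446]
 [ 0.          0.          0.          1.        ]]
wrist 62.19788120530298 316.81665373960726 197.50288409503077 [-0.06177328  0.          0.          0.          0.        ] [[-5.84093703e-04  2.85796190e-01 -9.58290246e-01 -1.59146673e-01]
 [ 9.99999826e-01  9.27843370e-05 -5.81844795e-04 -5.60579079e-04]
 [-7.73747005e-05 -9.58290420e-01 -2.85796195e-01 -7.69284136e-02]
 [ 0.00000000e+00  0.00000000e+00  0.00000000e+00  1.00000000e+00]]
```

View pics/top0.png

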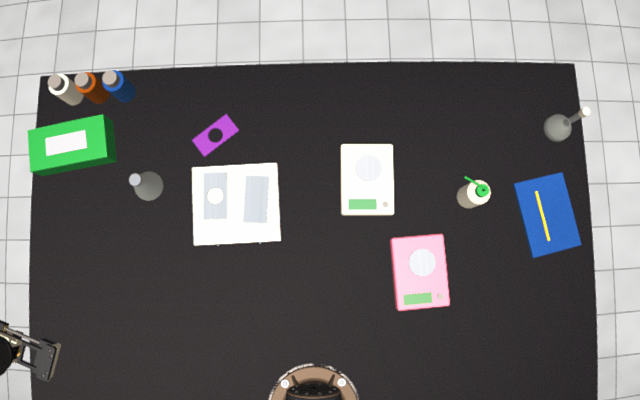

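View pics/side0.png

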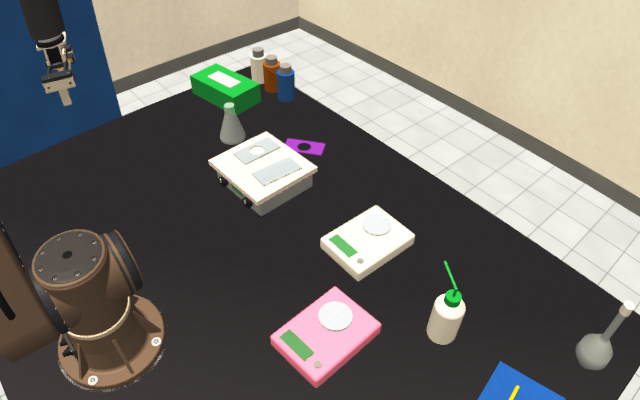

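View pics/wrist0.png

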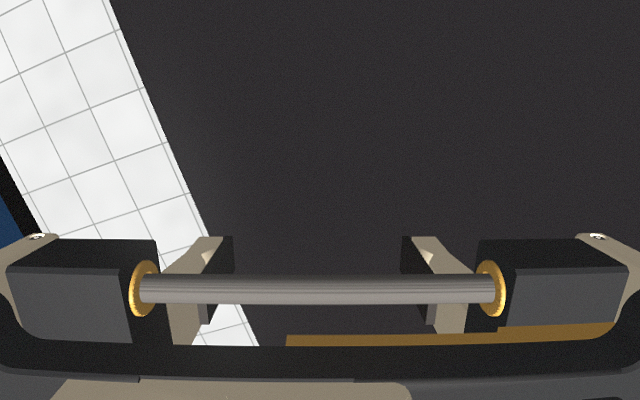

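The top view shows the hotplate at about (236,204). The holed grey plate is on its left at (215,196), with the solid plate at (256,199). Two look-alikes are not meant: the purple holed plate at (215,135), because of its colour, and the pink balance with its pan at (421,262). The white balance's pan is at (368,168). I'll confirm these in a crop and measure.

```bash
cat > h.py <<'E'
import numpy as np, cv2
from plant import *
def K(c):
    f=200/np.tan(np.radians(c["fovy"])/2); return np.array([[f,0,c["cx"]],[0,f,c["cy"]],[0,0,1.]])
def rays(c,px,T=None):
    T=c["pose"] if T is None else T
    u=cv2.undistortPoints(np.array(px,float).reshape(-1,1,2),K(c),np.array(c["D"]))[:,0]
    d=np.c_[u[:,0],-u[:,1],-np.ones(len(u))]@T[:3,:3].T
    return T[:3,3],d
def plane(c,px,z,T=None):
    o,d=rays(c,px,T); return o+d*((z-o[2])/d[:,2])[:,None]
def project(c,P,T=None):
    T=c["pose"] if T is None else T
    q=(np.atleast_2d(P)-T[:3,3])@T[:3,:3]; q=q*[1,-1,-1]
    return cv2.projectPoints(q,np.zeros(3),np.zeros(3),K(c),np.array(c["D"]))[0][:,0]
def Ttool(s):
    from scipy.spatial.transform import Rotation as R
    T=np.eye(4);T[:3,:3]=R.from_euler('xyz',s["eef_rot"],degrees=True).as_matrix();T[:3,3]=s["tcp_pos"];return T
E
python3 - <<'E'
from h import *
c=capture("top");im=c["image"]; d=capture("side");im2=d["image"]
a=cv2.resize(im[120:260,180:320],None,fx=4,fy=4,interpolation=2)[:,:,::-1]
b=cv2.resize(im2[120:220,200:330],None,fx=5,fy=5,interpolation=2)[:,:,::-1]
cv2.imwrite("pics/topcrop.png",a);cv2.imwrite("pics/sidecrop.png",b)
cv2.imwrite("pics/pancrop.png",cv2.resize(im[130:230,320:420],None,fx=5,fy=5,interpolation=2)[:,:,::-1])
for y in (185,200,215): print(im[y,185:290:3].mean(-1).astype(int))
E
```

```text
[ 53  55  87 254 253 253 248 229 231 229 229 225 226 227 249 253 253 253
 253 254 243 229 225 227 227 225 224 227 254 253 254 129  56  59  49]
[ 54  50  74 255 253 253 249 228 254 253 253 254 247 225 250 254 253 253
 254 254 228 229 225 225 225 222 225 226 254 254 254 226  51  53  53]
[ 53  58  49 255 254 254 246 228 232 227 230 225 223 225 250 254 254 254
 254 254 226 228 226 225 226 222 228 236 254 254 254 255  50  57  53]
```

View pics/topcrop.png

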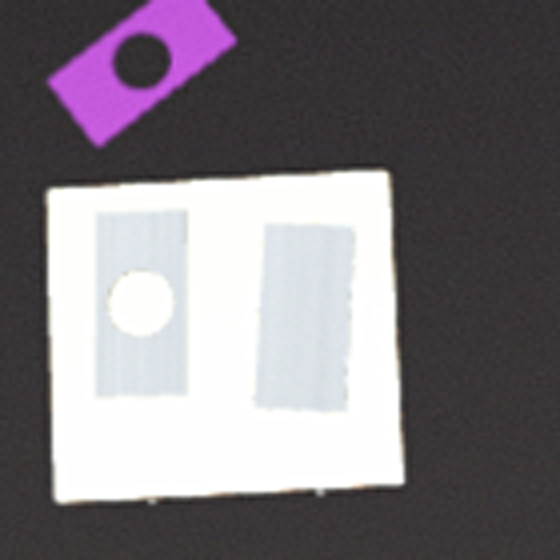

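View pics/sidecrop.png

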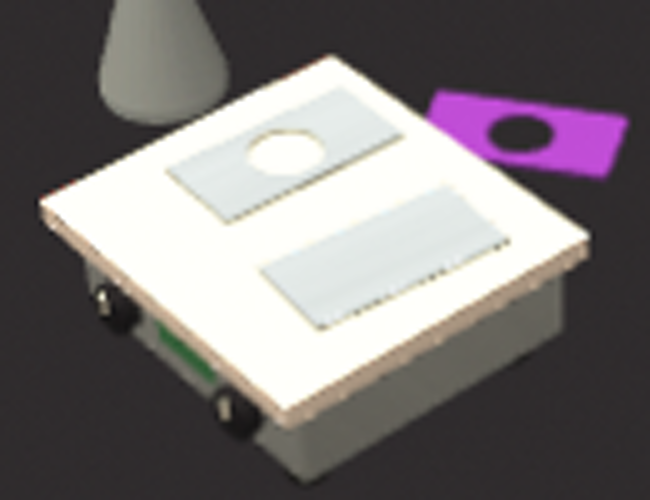

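View pics/pancrop.png

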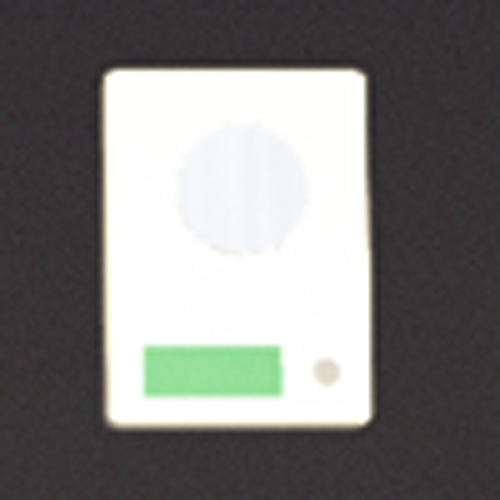

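The crop confirms it: the bare holed plate is the left one, with its hole at about crop (141,302). The solid plate is on the right, and the purple one lies on the bench. Next come the measurements.

```bash
cat > meas.py <<'E'
from h import *
def steel(im,roi,lo,hi):
    x0,y0,x1,y1=roi
    g=cv2.GaussianBlur(im,(3,3),0).astype(int); m=g.mean(-1)
    k=((m>lo)&(m<hi)&(g.max(-1)-g.min(-1)<35)).astype(np.uint8)
    z=np.zeros_like(k);z[y0:y1,x0:x1]=k[y0:y1,x0:x1];
    return cv2.morphologyEx(z,cv2.MORPH_OPEN,np.ones((3,3),np.uint8))
E
python3 - <<'E'
from meas import *
c=capture("top");im=c["image"]
# hotplate quad
m=(im.min(-1)>200).astype(np.uint8); m[:,300:]=0; m[:158]=0;m[250:]=0;m[:,:185]=0
cn=max(cv2.findContours(m,0,1)[0],key=cv2.contourArea)
P=plane(c,cn[:,0],.085)[:,:2].astype(np.float32)
r=cv2.minAreaRect(P);print("hot",r,cv2.boxPoints(r).tolist())
for n,roi in (("hole",(196,168,232,225)),("solid",(239,168,275,230))):
    k=steel(im,roi,200,240)
    cn=max(cv2.findContours(k,0,1)[0],key=cv2.contourArea)
    P=plane(c,cn[:,0],.089)[:,:2].astype(np.float32)
    r=cv2.minAreaRect(P);print(n,r,cv2.boxPoints(r).tolist())
    if n=="hole":
        M=np.zeros_like(k);cv2.drawContours(M,[cn],-1,1,-1);hh=(M&(1-k));hh=cv2.morphologyEx(hh,cv2.MORPH_OPEN,np.ones((3,3),np.uint8))
        cv,_=cv2.findContours(hh,0,1);q=max(cv,key=cv2.contourArea);Q=plane(c,q[:,0],.089)[:,:2].astype(np.float32);print("circle",cv2.minEnclosingCircle(Q),Q.mean(0),plane(c,cv2.minEnclosingCircle(q)[0],.087))
# white balance
m=(im.min(-1)>180).astype(np.uint8); m[:,:330]=0;m[:,400:]=0;m[:130]=0;m[225:]=0
cn=max(cv2.findContours(m,0,1)[0],key=cv2.contourArea)
r=cv2.minAreaRect(plane(c,cn[:,0],.04)[:,:2].astype(np.float32));print("house",r)
g=cv2.GaussianBlur(im,(5,5),0);print(g[168,350:390:2].mean(-1).astype(int))
d=g[:,:,:].astype(int);k=(d[:,:,0]<246).astype(np.uint8);k[:,:352]=0;k[:,386:]=0;k[:150]=0;k[186:]=0
q=max(cv2.findContours(k,0,1)[0],key=cv2.contourArea);e=cv2.fitEllipse(q);print("pan",e,plane(c,e[0],.066))
E
```

```text
hot ((0.5428035855293274, 0.18647141754627228), (0.20039904117584229, 0.22105860710144043), 1.821603536605835) [[0.43914124369621277, 0.2937597632408142], [0.4461681544780731, 0.07281287014484406], [0.6464658975601196, 0.07918307185173035], [0.6394389867782593, 0.3001299500465393]]
hole ((0.5639838576316833, 0.23743219673633575), (0.11674415320158005, 0.057049043476581573), 0.10762898623943329) [[0.5055583119392395, 0.26584702730178833], [0.5056654810905457, 0.20879806578159332], [0.6224094033241272, 0.20901736617088318], [0.622302234172821, 0.266066312789917]]
circle ((0.5638208389282227, 0.23772084712982178), 0.020983882248401642) [0.5639595  0.23752008] [[0.56440751 0.23833967 0.087     ]]
solid ((0.5527554154396057, 0.13255038857460022), (0.05815371498465538, 0.1180630549788475), 86.24219512939453) [[0.4919451177120209, 0.107404924929142], [0.6097543239593506, 0.09966716915369034], [0.6135656833648682, 0.15769585967063904], [0.49575650691986084, 0.1654336154460907]]
house ((0.6060064435005188, -0.15519139170646667), (0.1380796581506729, 0.18751004338264465), 88.61727905273438)
[254 254 253 248 248 247 247 247 248 247 245 247 246 245 245 247 252 254
 253 253]
pan ((369.4618225097656, 167.94851684570312), (19.07026481628418, 21.81650161743164), 26.404869079589844) [[ 0.62961802 -0.15987155  0.066     ]]
```

```bash
python3 - <<'E'
from meas import *
np.set_printoptions(precision=4,suppress=True)
c=capture("top");im=c["image"];d=capture("side");im2=d["image"]
print(Ttool(get_state()))
# pan, top: chroma
g=cv2.GaussianBlur(im,(3,3),0).astype(int);k=((g[:,:,0]<247)&(g[:,:,1]<252)).astype(np.uint8)
k[:,:350]=0;k[:,388:]=0;k[:149]=0;k[188:]=0;k=cv2.morphologyEx(k,cv2.MORPH_CLOSE,np.ones((5,5)));
cn=max(cv2.findContours(k,0,1)[0],key=cv2.contourArea);e=cv2.minEnclosingCircle(cn);print("pan top",cv2.boundingRect(cn),e,plane(c,e[0],.066))
g=cv2.GaussianBlur(im2,(3,3),0).astype(int);k=((g[:,:,0]<232)&(g.min(-1)>180)).astype(np.uint8)
z=np.zeros_like(k);z[204:238,358:394]=k[204:238,358:394];cn=max(cv2.findContours(z,0,1)[0],key=cv2.contourArea);e=cv2.fitEllipse(cn);print("pan side",cv2.boundingRect(cn),e,plane(d,e[0],.066))
for n,px in (("hole side",(200+286/5,120+153/5)),("hot FR",(200+288/5,120+422/5)),("hot FL",(200+40/5,120+203/5)),("hot BR",(200+590/5,120+237/5)),("hot BL",(200+332/5,120+57/5))): print(n,plane(d,px,.085 if 'hot' in n else .087))
for px in ((148,185),): print("flask base",plane(c,px,0))
o1,d1=rays(c,[(134,180)]);o2,d2=rays(d,[(229,105)])
A=np.c_[d1[0],-d2[0]];t=np.linalg.lstsq(A,o2-o1,rcond=None)[0];print("flask tip",o1+t[0]*d1[0],o2+t[1]*d2[0])
cv2.imwrite("pics/pan2.png",cv2.resize(im2[190:290,310:430],None,fx=5,fy=5,interpolation=2)[:,:,::-1])
E
```

```text
[[-0.0001 -0.3058 -0.9521  0.2064]
 [-0.0003 -0.9521  0.3058  0.6426]
 [-1.      0.0003 -0.      0.2264]
 [ 0.      0.      0.      1.    ]]
pan top (356, 156, 25, 25) ((368.04254150390625, 167.97872924804688), 12.68290901184082) [[ 0.6296 -0.1562  0.066 ]]
pan side (371, 231, 18, 5) ((377.21966552734375, 208.06031799316406), (43.63378143310547, 53.1301155090332), 178.5612030029297) [[ 0.666  -0.1223  0.066 ]]
hole side [[0.5592 0.233  0.087 ]]
hot FR [[0.4375 0.0603 0.085 ]]
hot FL [[0.4337 0.2854 0.085 ]]
hot BR [[0.6411 0.0732 0.085 ]]
hot BL [[0.6333 0.2921 0.085 ]]
flask base [[0.609  0.4432 0.    ]]
flask tip [0.6048 0.4428 0.1135] [0.6058 0.4422 0.1134]
```

```bash
python3 -m creep '{"jaw":[1,1,1,1,1,1,1,1,1,1],"translation":[[0,0,0],[0,0,0],[0,0,0],[0,0,0],[0,0,0],[0,0,0],[0,0,0],[0,0,0],[0,0,0],[0,0,0]],"roll":[0.1,0,0,0,0,0,0,0,0,0]}' 20; python3 - <<'E'
from h import *
np.set_printoptions(precision=4,suppress=True)
s=get_state();c=capture("wrist");print(Ttool(s));cv2.imwrite("pics/w1.png",c["image"][:,:,::-1])
E
```

```text
time_s: 1.4
tcp_pos: [0.2064, 0.6426, 0.2265]
eef_rot: [129.2, 90.0, -74.4]
contact_force: [0.6, 0.0, -0.4]
gripper_width: 0.0129
[[ 0.     -0.3993 -0.9168  0.2064]
 [-0.     -0.9168  0.3993  0.6426]
 [-1.      0.     -0.      0.2265]
 [ 0.      0.      0.      1.    ]]
```

View pics/w1.png

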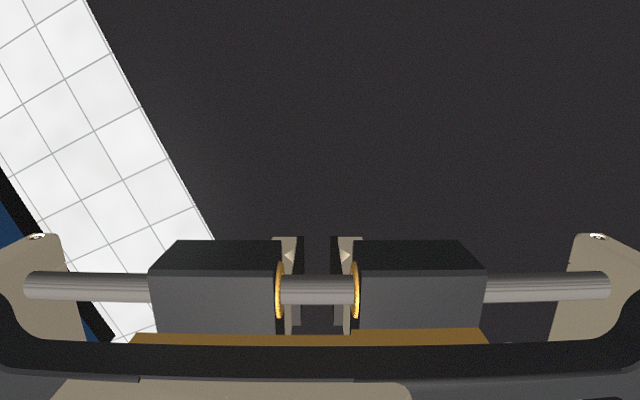

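View pics/pan2.png

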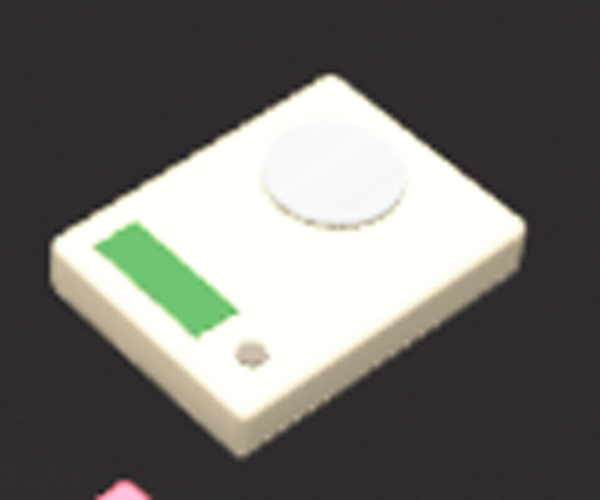

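```bash
python3 -m creep '{"jaw":[1,1,1,1,1,1,1,1,1,1],"translation":[[0,0,0],[0,0,0],[0,0,0],[0,0.03,-0.03],[0,0.03,-0.03],[0,0.03,-0.03],[0,0.03,-0.03],[0,0.03,-0.03],[0,0.03,-0.03],[0,0.03,-0.03]],"roll":[-0.14,-0.14,-0.13,0,0,0,0,0,0,0]}' 20; python3 -m creep '{"jaw":[1,1,1,1,1,1,1,1,1,1],"translation":[[0,0.03,-0.03],[0,0.03,-0.03],[0,0.03,-0.03],[0,0.03,-0.03],[0,0.03,-0.028],[0,0.03,0],[0,0.015,0],[0,0,0],[0,0,0],[0,0,0]],"roll":[0,0,0,0,0,0,0,0,0,0]}' 20; python3 - <<'E'
from h import *
np.set_printoptions(precision=4,suppress=True)
s=get_state();c=capture("wrist");print(Ttool(s),s["joints"],s["gripper_width"]);cv2.imwrite("pics/w2.png",c["image"][:,:,::-1])
d=capture("side"); print(plane(d,[(376.6,224)],.066))
E
```

```text
time_s: 2.45
tcp_pos: [0.4173, 0.4312, 0.2269]
eef_rot: [-123.1, 90.0, 56.8]
contact_force: [-0.4, 1.0, -0.6]
gripper_width: 0.0003
time_s: 3.45
tcp_pos: [0.564, 0.2384, 0.2268]
eef_rot: [-133.7, 90.0, 46.3]
contact_force: [0.2, 1.2, -0.6]
gripper_width: 0.0002
[[ 0.0004  0.0002 -1.      0.564 ]
 [ 0.0004 -1.     -0.0002  0.2384]
 [-1.     -0.0004 -0.0004  0.2268]
 [ 0.      0.      0.      1.    ]] [ 41.1657  14.6684  -7.6396  -0.0031 -67.66    48.8483] 0.00019286875774163486
[[ 0.6259 -0.1597  0.066 ]]
```

View pics/w2.png

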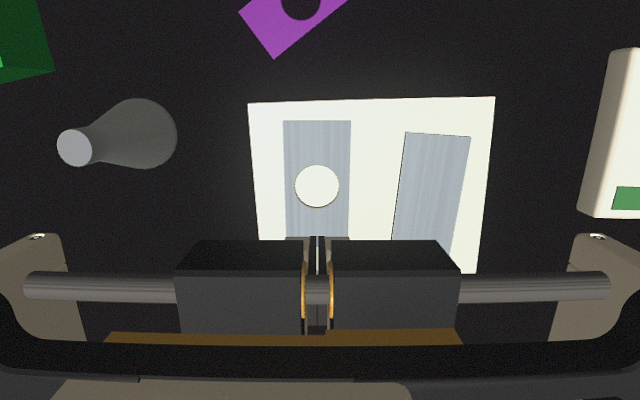

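```bash
cat > wm.py <<'E'
from meas import *
np.set_printoptions(precision=4,suppress=True)
def look(name=None):
    s=get_state();c=capture("wrist");T=Ttool(s)@c["tool_from_camera"]
    if name: cv2.imwrite(f"pics/{name}.png",c["image"][:,:,::-1])
    return s,c,T
E
python3 - <<'E'
from wm import *
s,c,T=look();im=c["image"]
print(im[186,245:375:3].mean(-1).astype(int), im[140,245:500:4].mean(-1).astype(int))
g=cv2.GaussianBlur(im,(3,3),0).astype(int).mean(-1)
k=(g>205).astype(np.uint8);k2=np.zeros_like(k);k2[160:212,288:346]=k[160:212,288:346]
cn=max(cv2.findContours(k2,0,1)[0],key=cv2.contourArea);e=cv2.fitEllipse(cn)
print(e,plane(c,e[0],.087,T),[plane(c,p,.087,T)[0] for p in ((e[0][0]-21,e[0][1]),(e[0][0]+21,e[0][1]))])
for n,px,z in (("BL",(249,103),.085),("BR",(494,97),.085),("FL",(259,240),.085),("FR",(475,272),.085),("pl BL",(283,121),.089),("pl BR",(351,121),.089)): print(n,plane(c,px,z,T))
E
```

```text
[ 47  54  47 192 236 234 235 236 234 236 236 235 235 214 179 172 171 237
 235 234 235 236 235 236 236 234 234 235 236 235 234 221 178 177 181 235
 232 234 234 234 234 234 235 235] [ 50  39 237 237 236 237 236 237 237 237 181 179 181 181 187 182 183 178
 185 185 177 177 180 182 180 177 178 235 235 235 235 235 236 237 235 235
 235 236 235 236 162 182 186 184 181 175 181 176 176 180 180 172 175 179
 181 178 175 236 233 233 233 236  34  37]
((316.6287841796875, 185.11996459960938), (40.180625915527344, 42.5245246887207), 89.99124145507812) [[0.5639 0.2391 0.087 ]] [array([0.5639, 0.2587, 0.087 ]), array([0.5639, 0.2196, 0.087 ])]
BL [[0.6379 0.2986 0.085 ]]
BR [[0.6445 0.0816 0.085 ]]
FL [[0.5074 0.296  0.085 ]]
FR [[0.4709 0.0753 0.085 ]]
pl BL [[0.6225 0.2686 0.089 ]]
pl BR [[0.6225 0.209  0.089 ]]
```

```bash
python3 -m creep '{"jaw":[1,1,1,1,1,1,1,1,1,1],"translation":[[0.03,-0.001,0],[0.03,0,0],[0.03,0,0],[0.025,0,0],[0.01,0,0],[0.006,0,0],[0.003,0,0],[0.002,0,0],[0,0,0],[0,0,0]],"roll":[0,0,0,0,0,0,0,0,0,0]}' 20; python3 - <<'E'
from wm import *
s,c,T=look("w3");print(s["tcp_pos"],s["contact_force"])
c=capture("side");cv2.imwrite("pics/s3.png",cv2.resize(c["image"][100:220,190:340],None,fx=5,fy=5)[:,:,::-1])
E
```

```text
time_s: 4.6
tcp_pos: [0.5645, 0.2386, 0.0914]
eef_rot: [-144.0, 89.9, 36.0]
contact_force: [-0.4, 1.0, 0.6]
gripper_width: 0.0004
[0.5645 0.2386 0.0914] [-0.3756  1.022   0.6096]
```

View pics/s3.png

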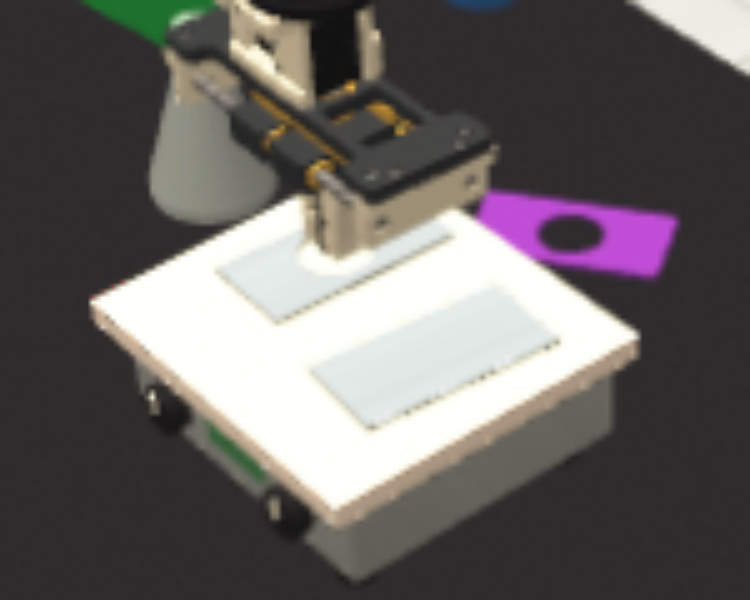

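View pics/w3.png

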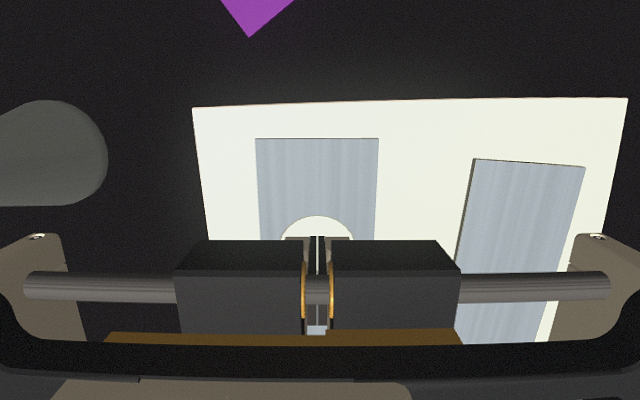

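The fingertips are over the hole, whose rim shows at about (317,217) to (317,240). I'll lower them into it.

```bash
python3 -m creep '{"jaw":[1,1,1,1,1,1,1,1,1,1],"translation":[[0.001,0,0],[0.001,0,0],[0.001,0,0],[0.001,0,0],[0.001,0,0],[0,0,0],[0,0,0.003],[0,0,0.003],[0,0,0.002],[0,0,0]],"roll":[0,0,0,0,0,0,0,0,0,0]}' 20
```

```text
time_s: 5.7
tcp_pos: [0.5558, 0.2384, 0.0857]
eef_rot: [-122.8, 90.0, 57.1]
contact_force: [-0.2, -0.3, -0.2]
gripper_width: 0.0003
```

```bash
python3 -m creep '{"jaw":[1,1,1,1,1,1,1,1,1,1],"translation":[[0,0,0.003],[0,0,0.006],[0,0,0.008],[0,0,0.01],[0,0,0.01],[0,0,0.01],[0,0,0.01],[0,0,0.008],[0,0,0.005],[0,0,0]],"roll":[0,0,0,0,0,0,0,0,0,0]}' 20;  python3 - <<'E'
from wm import *
s,c,T=look("w4");print(s["tcp_pos"],s["contact_force"])
c=capture("side");cv2.imwrite("pics/s4.png",cv2.resize(c["image"][100:220,190:340],None,fx=5,fy=5)[:,:,::-1])
E
```

```text
time_s: 6.7
tcp_pos: [0.4853, 0.2384, 0.0857]
eef_rot: [5.7, 90.0, -174.4]
contact_force: [-0.6, 0.1, -0.5]
gripper_width: 0.0003
[0.4853 0.2384 0.0857] [-0.6489  0.1345 -0.5237]
```

View pics/s4.png

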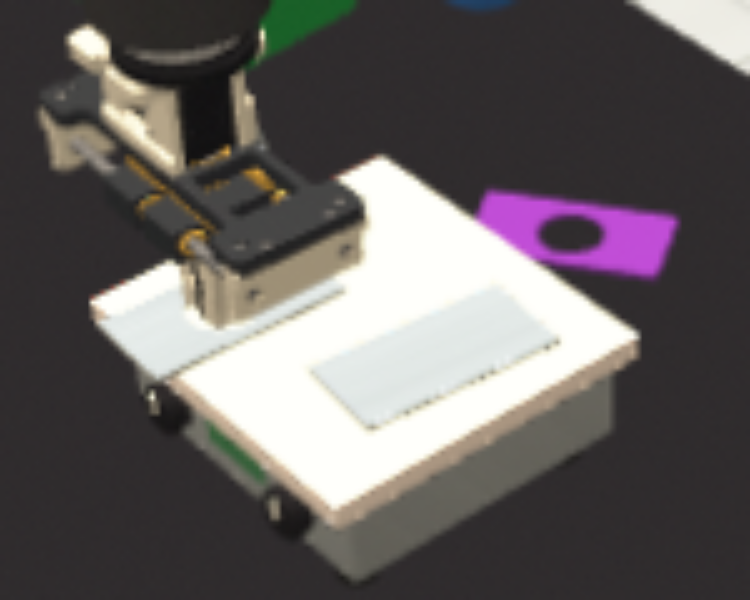

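View pics/w4.png

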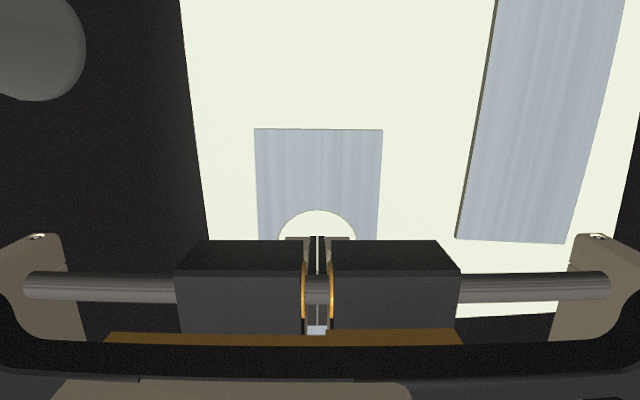

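The plate is following: its back edge is at row 129 (columns 254 to 383), and its near end already overhangs. I'll compute how much draw is left.

```bash
python3 - <<'E'
from wm import *
s,c,T=look()
P=plane(c,[(254,129),(383,130)],.089,T);print(P,s["tcp_pos"]);b=P[:,0].mean();print("centre",b-.06,"near end",b-.12, "draw left to .400", b-.12-.400)
k=(c["image"].mean(-1)>200)
E
```

```text
[[0.5499 0.2681 0.089 ]
 [0.5494 0.2083 0.089 ]] [0.486  0.2385 0.0856]
centre 0.48962261133629276 near end 0.42962261133629276 draw left to .400 0.029622611336292737
```

```bash
python3 -m creep '{"jaw":[1,1,1,1,1,1,1,1,1,1],"translation":[[0,0,0.003],[0,0,0.005],[0,0,0.006],[0,0,0.006],[0,0,0.005],[0,0,0.003],[0,0,0.002],[0,0,0],[0,0,-0.003],[0,0,0]],"roll":[0,0,0,0,0,0,0,0,0,0]}' 20;  python3 - <<'E'
from wm import *
s,c,T=look("w5");print(s["tcp_pos"],s["contact_force"])
c=capture("top");cv2.imwrite("pics/t5.png",cv2.resize(c["image"][130:270,160:320],None,fx=5,fy=5)[:600,:,::-1])
E
```

```text
time_s: 7.85
tcp_pos: [0.4595, 0.2385, 0.0855]
eef_rot: [120.4, 90.0, -59.6]
contact_force: [-0.9, 0.7, 0.1]
gripper_width: 0.0008
[0.4595 0.2385 0.0855] [-0.9223  0.6683  0.0886]
```

View pics/w5.png

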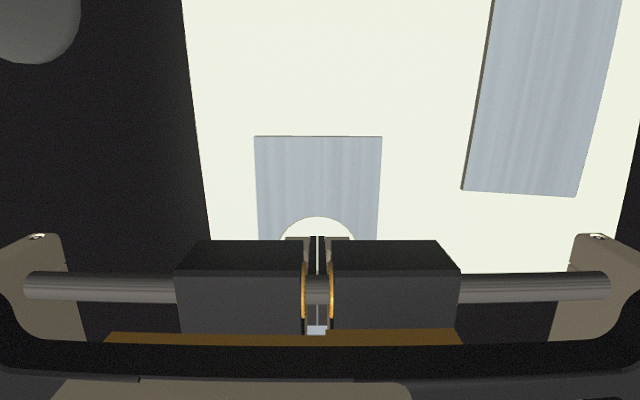

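```bash
python3 -m creep '{"jaw":[1,1,1,1,1,-1,-1,-1,-1,-1],"translation":[[-0.005,0,0],[-0.01,0,0],[-0.02,0,0],[-0.03,0,0],[-0.03,0,0.01],[-0.025,0,0.01],[-0.02,0,0.01],[0,0,0],[0,0,0],[0,0,0]],"roll":[0,0,0,0,0,0,0,0,0,0]}' 20;  python3 - <<'E'
from wm import *
s,c,T=look("w6");print(s["tcp_pos"],s["gripper_width"])
E
```

```text
time_s: 8.95
tcp_pos: [0.4289, 0.2382, 0.2252]
eef_rot: [33.6, 90.0, -146.4]
contact_force: [0.3, 0.3, 0.3]
gripper_width: 0.0347
[0.4289 0.2382 0.2252] 0.034734119654125685
```

View pics/w6.png

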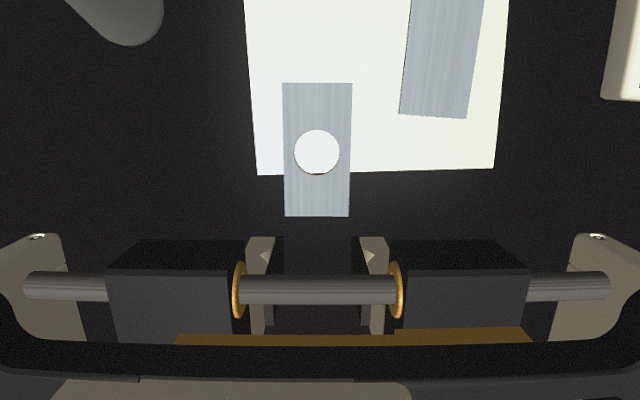

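The plate overhangs the front: its near end is at row 216 (columns 285 to 349), the front edge at about rows 170 to 174, and the hole at (317,152).

```bash
python3 - <<'E'
from wm import *
s,c,T=look();im=c["image"]
g=cv2.GaussianBlur(im,(3,3),0).mean(-1)
for x in (268,276,365,380): 
    col=g[:,x]; r=np.where(col>150)[0]; r=r[r<225].max()+.5; print("front",x,r,plane(c,[(x,r)],.085,T)[0])
for x in (290,300,317,330,344):
    col=g[:,x]; r=np.where(col>110)[0]; r=r[r<228].max()+.5; print("near",r,plane(c,[(x,r)],.089,T)[0])
for y in (100,190,210):
    row=g[y]; 
    if y>180: q=np.where(row[260:380]>110)[0]+260
    else: q=np.where((row[260:380]<212))[0]+260
    print("sides",q.min(),q.max(),plane(c,[(q.min()-.5,y),(q.max()+.5,y)],.089,T)[:,:2])
k=(g>212).astype(np.uint8);z=np.zeros_like(k);z[126:180,290:344]=k[126:180,290:344]
cn=max(cv2.findContours(z,0,1)[0],key=cv2.contourArea);e=cv2.fitEllipse(cn);print(e,plane(c,e[0],.087,T),s["tcp_pos"])
E
```

```text
front 268 174.5 [0.4389 0.2836 0.085 ]
front 276 174.5 [0.4389 0.2762 0.085 ]
front 365 171.5 [0.4416 0.1941 0.085 ]
front 380 170.5 [0.4426 0.1802 0.085 ]
near 215.5 [0.4001 0.2638 0.089 ]
near 215.5 [0.4001 0.2544 0.089 ]
near 216.5 [0.3991 0.2383 0.089 ]
near 216.5 [0.3991 0.2261 0.089 ]
near 216.5 [0.3991 0.2128 0.089 ]
sides 282 351 [[0.5053 0.2687]
 [0.5052 0.2086]]
sides 284 349 [[0.4251 0.2692]
 [0.4251 0.2083]]
sides 284 348 [[0.4056 0.2698]
 [0.4056 0.2087]]
((316.31280517578125, 151.0778350830078), (42.58315658569336, 44.03363800048828), 84.07028198242188) [[0.4608 0.2389 0.087 ]] [0.4289 0.2381 0.2249]
```

```bash
python3 -m creep '{"jaw":[-1,-1,-1,-1,-1,-1,-1,-1,-1,-1],"translation":[[0,-0.001,0.005],[0,0,0],[0,0,0],[0.01,0,0],[0.015,0,0],[0.02,0,0],[0.02,0,0],[0.02,0,0],[0.015,0,0],[0,0,0]],"roll":[0,0,0,0,0,0,0,0,0,0]}' 20;  python3 - <<'E'
from wm import *
s,c,T=look("w7");print(s["tcp_pos"],s["gripper_width"])
E
```

```text
time_s: 10.05
tcp_pos: [0.4229, 0.2381, 0.123]
eef_rot: [45.7, 89.7, -134.4]
contact_force: [-0.6, -0.2, -0.0]
gripper_width: 0.088
[0.4229 0.2381 0.123 ] 0.08795668973567476
```

View pics/w7.png

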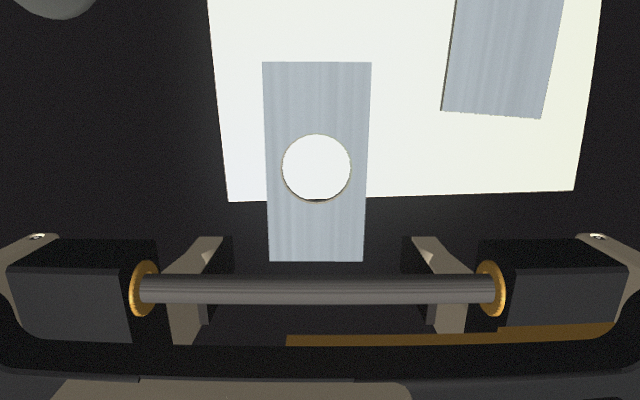

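```bash
python3 -m creep '{"jaw":[-1,-1,-1,-1,-1,-1,-1,-1,-1,-1],"translation":[[0.01,-0.001,-0.001],[0.01,0,0],[0.01,0,0],[0.009,0,0],[0.007,0,0],[0.005,0,0],[0.002,0,0],[0,0,0],[0,0,0],[0,0,0]],"roll":[0,0,0,0,0,0,0,0,0,0]}' 20;  python3 - <<'E'
from wm import *
s,c,T=look();print(s["tcp_pos"],s["gripper_width"],s["contact_force"])
c=capture("side");cv2.imwrite("pics/s8.png",cv2.resize(c["image"][100:220,170:320],None,fx=5,fy=5)[:,:,::-1])
E
```

```text
time_s: 11.1
tcp_pos: [0.4253, 0.2407, 0.0729]
eef_rot: [-131.6, 90.0, 48.3]
contact_force: [0.2, -0.6, -0.8]
gripper_width: 0.0874
[0.4253 0.2407 0.0729] 0.0874192626043852 [ 0.1982 -0.6246 -0.7833]
```

View pics/s8.png

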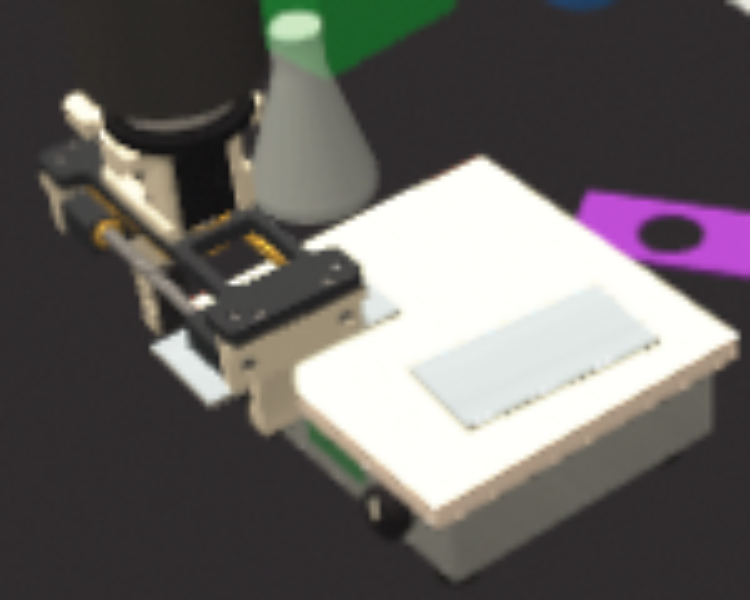

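```bash
python3 -m creep '{"jaw":[-1,-1,-1,1,1,1,1,1,1,1],"translation":[[0.002,0.001,0.001],[0,0,0],[0,0,0],[0,0,0],[0,0,0],[0,0,0],[0,0,0],[0,0,0],[0,0,0],[0,0,0]],"roll":[0,0,0,0,0,0,0,0,0,0]}' 55; python3 -m creep '{"jaw":[1,1,1,1,1,1,1,1,1,1],"translation":[[0,0,0],[0,0,0],[0,0,0],[-0.002,0,0],[-0.003,0,0],[-0.005,0,0],[-0.005,0,0],[-0.005,0,0],[0,0,0],[0,0,0]],"roll":[0,0,0,0,0,0,0,0,0,0]}' 55; python3 - <<'E'
from wm import *
s,c,T=look("w9");print(s["tcp_pos"],s["gripper_width"],s["contact_force"],s["moment"])
c=capture("side");cv2.imwrite("pics/s9.png",cv2.resize(c["image"][100:220,170:320],None,fx=5,fy=5)[:,:,::-1])
E
```

```text
time_s: 12.2
tcp_pos: [0.4241, 0.2394, 0.0706]
eef_rot: [61.0, 90.0, -119.1]
contact_force: [-0.2, -1.1, 0.4]
gripper_width: 0.0585
time_s: 13.2
tcp_pos: [0.4241, 0.2396, 0.0907]
eef_rot: [-118.1, 90.0, 61.9]
contact_force: [0.5, 0.3, -1.5]
gripper_width: 0.0589
[0.4241 0.2396 0.0907] 0.058949918935739164 [ 0.4918  0.3112 -1.4636] [-0.0505  0.0761  0.003 ]
```

View pics/s9.png

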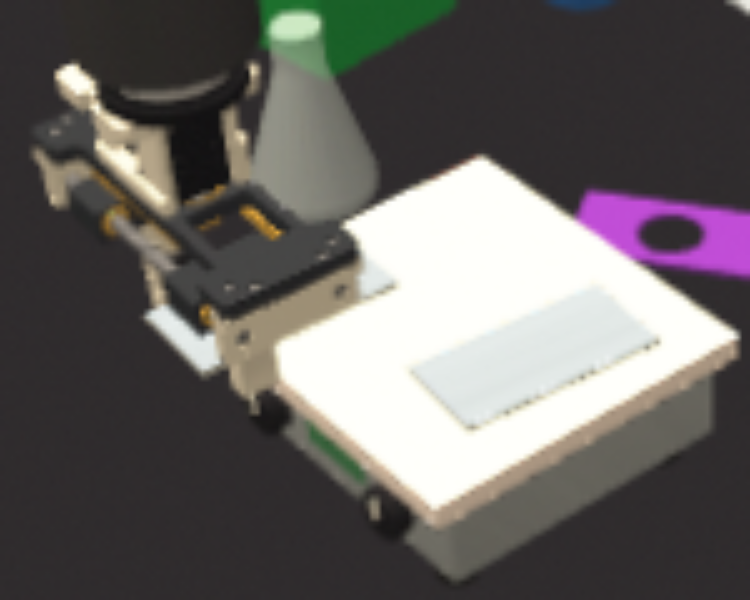

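View pics/w9.png

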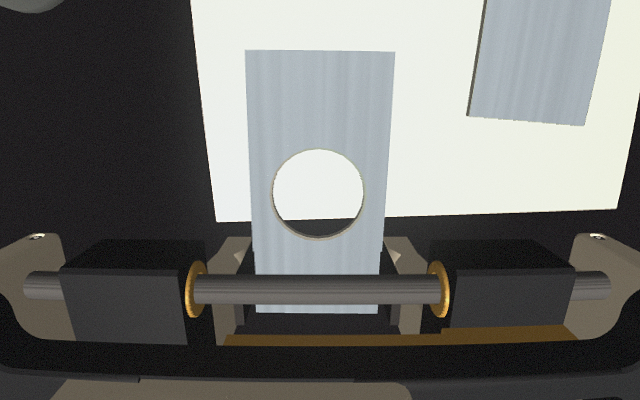

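The plate is gripped, with a width reading of 58.9 mm, and it is off the hotplate. I'll lift higher, then check its pose in the hand from its corners.

```bash
python3 -m creep '{"jaw":[1,1,1,1,1,1,1,1,1,1],"translation":[[-0.005,0,0],[-0.01,0,0],[-0.015,0,0],[-0.02,0,0],[-0.02,0,0],[-0.01,0,0],[-0.005,0,0],[0,0,0],[0,0,0],[0,0,0]],"roll":[0,0,0,0,0,0,0,0,0,0]}' 55; python3 - <<'E'
from wm import *
s,c,T=look("w10");print(s["tcp_pos"],s["gripper_width"],s["contact_force"],s["moment"])
E
```

```text
time_s: 14.3
tcp_pos: [0.4237, 0.2391, 0.1747]
eef_rot: [45.5, 89.9, -134.6]
contact_force: [-0.2, -0.0, -1.7]
gripper_width: 0.0585
[0.4237 0.2391 0.1747] 0.05846374329098831 [-0.1811 -0.0179 -1.7107] [-0.0684  0.0467 -0.0196]
```

View pics/w10.png

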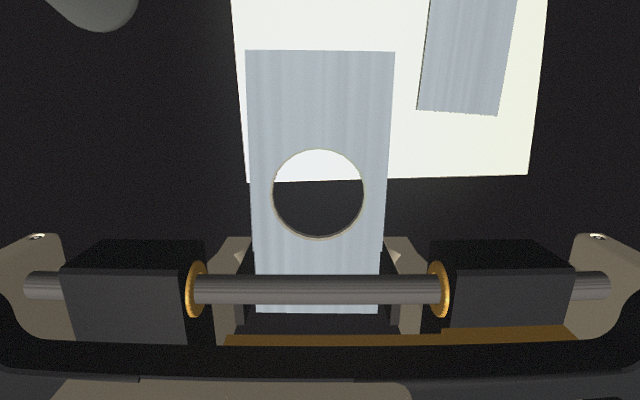

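The plate sits in the same pixels as before, so it isn't slipping. Its corners are at about (245,50), (395,51), (378,313) and (256,313).

```bash
cat > inhand.py <<'E'
from wm import *
def inhand(c,px):
    o=np.array([[.06,.03,0],[.06,-.03,0],[-.06,-.03,0],[-.06,.03,0]])
    ok,r,t=cv2.solvePnP(o,np.array(px,float),K(c),np.array(c["D"]))
    R=np.diag([1,-1,-1.])@cv2.Rodrigues(r)[0];t=np.diag([1,-1,-1.])@t[:,0]
    F=c["tool_from_camera"];return F[:3,:3]@R,F[:3,:3]@t+F[:3,3]
E
python3 - <<'E'
from inhand import *
s,c,T=look()
R,t=inhand(c,[(245,50),(395,51),(378,313),(256,313)])
print("plate axes in tool\n",R,"\ncentre(top face) tool",t)
# plane check at top-face tool x = TCP -(.089-.0706)
Tc=c["tool_from_camera"]; u=rays(c,[(318,194),(320,50.5),(317,313)],Tc); X=-.0185
print(u[0]+u[1]*((X-u[0][0])/u[1][:,0])[:,None])
E
```

```text
plate axes in tool
 [[ 0.0253 -0.0084 -0.9996]
 [ 0.0089 -0.9999  0.0086]
 [-0.9996 -0.0091 -0.0253]] 
centre(top face) tool [-0.0187  0.0002 -0.0362]
[[-0.0185 -0.     -0.0368]
 [-0.0185  0.0007 -0.0958]
 [-0.0185 -0.0005  0.0249]]
```

```bash
python3 -m creep '{"jaw":[1,1,1,1,1,1,1,1,1,1],"translation":[[0,0.01,-0.005],[0,0.02,-0.01],[0,0.03,-0.015],[0,0.04,-0.025],[0,0.04,-0.025],[0,0.04,-0.025],[0,0.04,-0.025],[0,0.03,-0.02],[0,0.02,-0.015],[0,0.01,-0.005]],"roll":[0,0,0,0,0,0,0,0,0,0]}' 55; python3 -m creep '{"jaw":[1,1,1,1,1,1,1,1,1,1],"translation":[[0,0,0],[0,0,0],[0,0,0],[0,0,0],[0,0,0],[0,0,0],[0,0,0],[0,0,0],[0,0,0],[0,0,0]],"roll":[0,0,0,0,0,0,0,0,0,0]}' 55; python3 - <<'E'
from wm import *
s,c,T=look("w11");print(s["tcp_pos"],s["gripper_width"],s["contact_force"],s["moment"])
E
```

```text
time_s: 15.4
tcp_pos: [0.5947, -0.0433, 0.1747]
eef_rot: [27.5, 89.9, -152.7]
contact_force: [-0.1, -0.3, -1.1]
gripper_width: 0.058
time_s: 16.4
tcp_pos: [0.5939, -0.0407, 0.1756]
eef_rot: [-26.5, 90.0, 153.5]
contact_force: [-0.3, -0.1, -2.3]
gripper_width: 0.0585
[ 0.5939 -0.0407  0.1756] 0.05849467823854617 [-0.2809 -0.1146 -2.3042] [-0.0216  0.1182  0.0315]
```

View pics/w11.png

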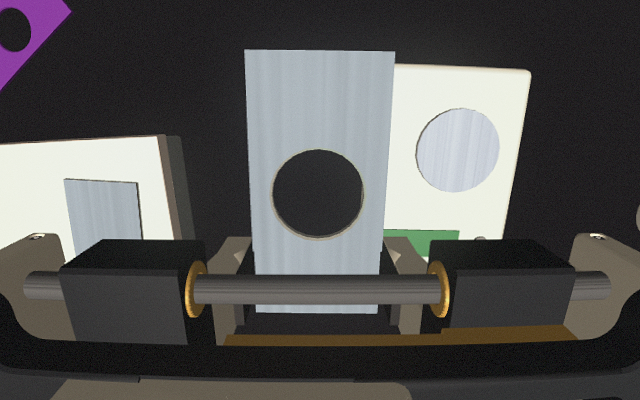

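The plate is still firmly held. The white balance's pan shows at about (457,150), and I'll measure it from here.

```bash
python3 - <<'E'
from inhand import *
s,c,T=look();im=c["image"]
g=cv2.GaussianBlur(im,(3,3),0).mean(-1)
print(g[150,400:520:6].astype(int))
k=((g<222)&(g>120)).astype(np.uint8);z=np.zeros_like(k);z[98:202,406:510]=k[98:202,406:510]
z=cv2.morphologyEx(z,cv2.MORPH_OPEN,np.ones((5,5)))
cn=max(cv2.findContours(z,0,1)[0],key=cv2.contourArea);cn=cv2.convexHull(cn)
e=cv2.fitEllipse(cn);print(e)
P=plane(c,cn[:,0],.066,T)[:,:2].astype(np.float32);print("circ",cv2.minEnclosingCircle(P),plane(c,e[0],.066,T),s["tcp_pos"])
E
```

```text
[235 236 236 197 211 213 209 212 213 216 208 205 212 206 207 212 206 235
 235 235]
((456.5453186035156, 149.38389587402344), (81.17601013183594, 88.89627838134766), 45.68828582763672)
circ ((0.6310644745826721, -0.155476912856102), 0.03597305715084076) [[ 0.6319 -0.1549  0.066 ]] [ 0.5939 -0.0407  0.1755]
```

```bash
python3 -m creep '{"jaw":[1,1,1,1,1,1,1,1,1,1],"translation":[[0,0.01,-0.001],[0,0.02,0],[0,0.025,0],[0,0.025,0],[0,0.02,0],[0,0.01,0],[0,0.005,0],[0.01,0,0],[0.01,0,0],[0.01,0,0]],"roll":[0,0,0,0,0,0,0,0,0,0]}' 55; python3 -m creep '{"jaw":[1,1,1,1,1,1,1,1,1,1],"translation":[[0.015,0,0],[0.015,0,0],[0.015,0,0],[0.012,0,0],[0.01,0,0],[0.007,0,0],[0.004,0,0],[0.002,0,0],[0,0,0],[0,0,0]],"roll":[0,0,0,0,0,0,0,0,0,0]}' 55; python3 - <<'E'
from wm import *
s,c,T=look("w12");print(s["tcp_pos"],s["gripper_width"],s["contact_force"],s["moment"])
c=capture("side");cv2.imwrite("pics/s12.png",cv2.resize(c["image"][150:290,310:450],None,fx=4,fy=4)[:,:,::-1])
E
```

```text
time_s: 17.5
tcp_pos: [0.5945, -0.1549, 0.1443]
eef_rot: [-16.0, 90.0, 164.0]
contact_force: [0.9, 0.0, -1.9]
gripper_width: 0.0585
time_s: 18.5
tcp_pos: [0.5951, -0.1557, 0.066]
eef_rot: [176.3, 90.0, -3.7]
contact_force: [0.7, -0.4, -1.0]
gripper_width: 0.0583
[ 0.5951 -0.1557  0.066 ] 0.0582891179841988 [ 0.7452 -0.4167 -0.9516] [-0.0332 -0.0024 -0.0223]
```

View pics/w12.png

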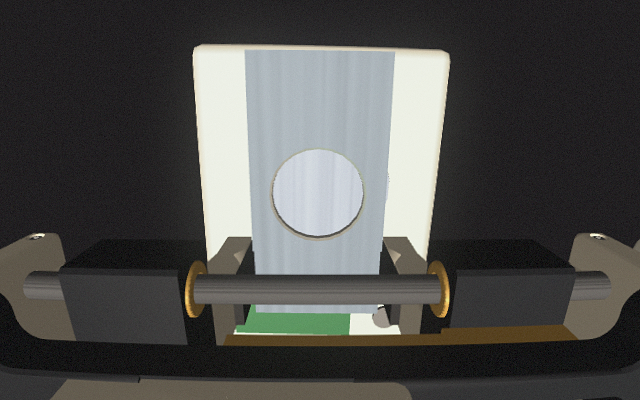

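View pics/s12.png

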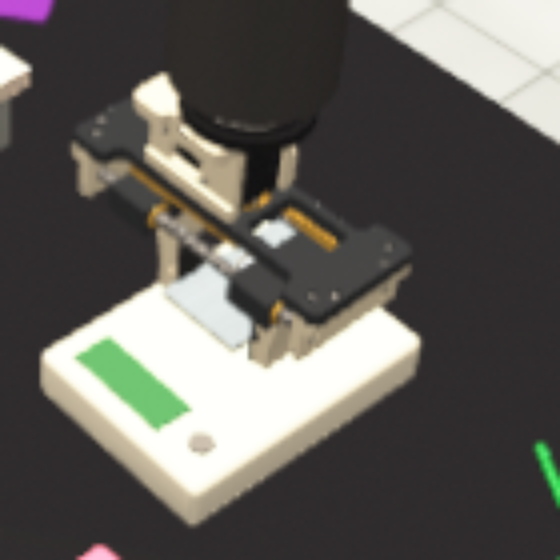

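```bash
python3 -m creep '{"jaw":[1,1,1,1,1,1,1,1,1,1],"translation":[[0.003,0.001,0],[0.003,0,0],[0.002,0,0],[0.001,0,0],[0.001,0,0],[0.001,0,0],[0,0,0],[0,0,0],[0,0,0],[0,0,0]],"roll":[0,0,0,0,0,0,0,0,0,0]}' 55; python3 -c "
from wm import *
s,c,T=look('w13');print(s['tcp_pos'],s['contact_force'],s['moment'])"
```

```text
time_s: 19.6
tcp_pos: [0.5949, -0.1567, 0.0546]
eef_rot: [171.3, 90.0, -8.8]
contact_force: [0.6, -0.2, -1.7]
gripper_width: 0.0586
[ 0.5949 -0.1567  0.0546] [ 0.5614 -0.2493 -1.7107] [-0.0225  0.0314 -0.0144]
```

View pics/w13.png

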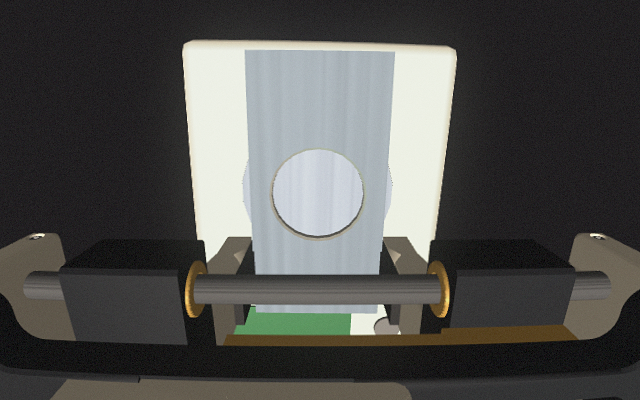

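```bash
python3 -m creep '{"jaw":[1,1,1,1,1,1,1,1,1,1],"translation":[[0.001,0,0],[0,0,0],[0.001,0,0],[0,0,0],[0,0,0],[0,0,0],[0,0,0],[0,0,0],[0,0,0],[0,0,0]],"roll":[0,0,0,0,0,0,0,0,0,0]}' 55; python3 -c "
from wm import *
s,c,T=look('w14');print(s['tcp_pos'],s['contact_force'],s['moment'])
print(plane(c,[(242.5,187),(392.5,186)],.066,T),plane(c,[(318,194)],s['tcp_pos'][2]+.0187,T))
cv2.imwrite('pics/w14c.png',cv2.resize(c['image'][120:260,220:420],None,fx=4,fy=4,interpolation=2)[:,:,::-1])
"
```

```text
time_s: 20.65
tcp_pos: [0.5948, -0.1567, 0.0526]
eef_rot: [9.0, 90.0, -171.1]
contact_force: [0.5, 0.3, -1.2]
gripper_width: 0.0585
[ 0.5948 -0.1567  0.0526] [ 0.4869  0.268  -1.1768] [-0.0847  0.0441  0.0257]
[[ 0.6334 -0.1223  0.066 ]
 [ 0.6339 -0.1906  0.066 ]] [[ 0.6316 -0.1567  0.0713]]
```

View pics/w14c.png

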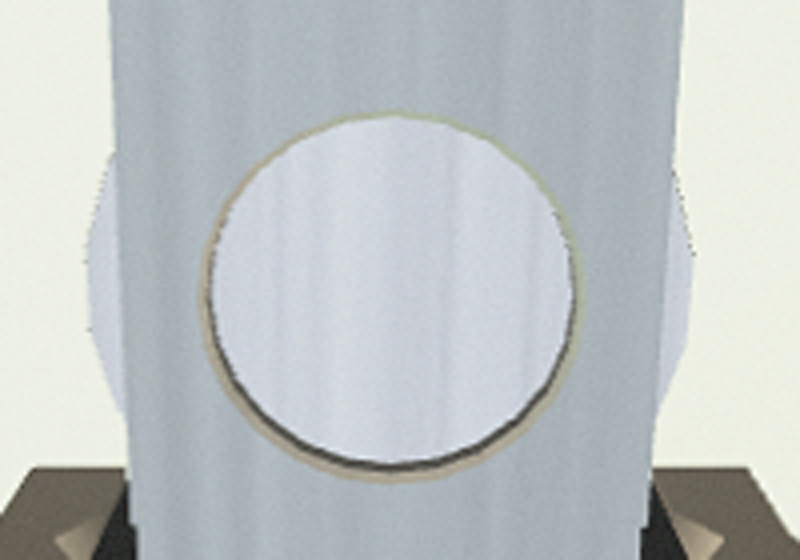

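Pan and plate are centred to within about 1–2 mm. I'll continue down gently.

```bash
python3 -m creep '{"jaw":[1,1,1,1,1,1,1,1,1,1],"translation":[[0.0005,0,0],[0,0,0],[0.0005,0,0],[0,0,0],[0,0,0],[0,0,0],[0,0,0],[0,0,0],[0,0,0],[0,0,0]],"roll":[0,0,0,0,0,0,0,0,0,0]}' 55; python3 -c "
from wm import *
s,c,T=look();print(s['tcp_pos'],s['contact_force'],s['moment'])
cv2.imwrite('pics/w15c.png',cv2.resize(c['image'][120:260,220:420],None,fx=4,fy=4,interpolation=2)[:,:,::-1])
"
```

```text
time_s: 21.7
tcp_pos: [0.5948, -0.1567, 0.0516]
eef_rot: [160.5, 90.0, -19.6]
contact_force: [-0.9, 0.2, -0.5]
gripper_width: 0.0582
[ 0.5948 -0.1567  0.0516] [-0.9081  0.2081 -0.4777] [-0.0403  0.1319  0.0025]
```

View pics/w15c.png

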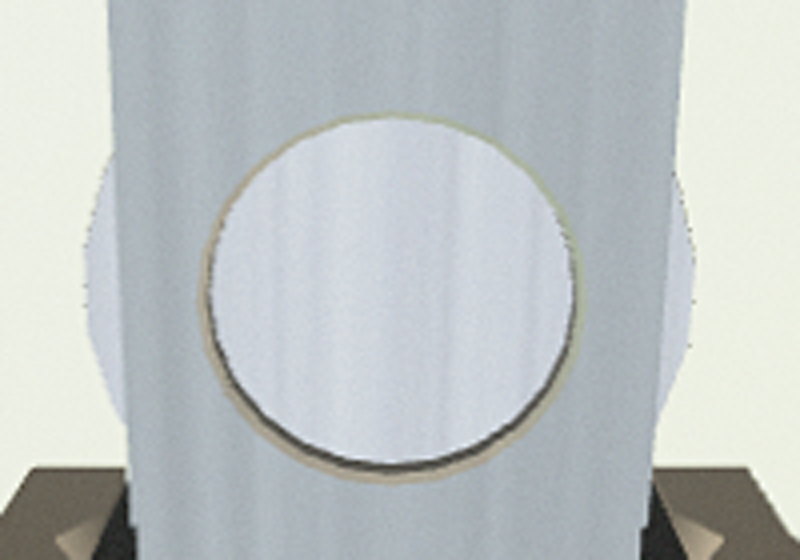

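```bash
python3 -m creep '{"jaw":[1,1,1,1,1,1,1,1,1,1],"translation":[[0.0005,0,0],[0,0,0],[0.0005,0,0],[0,0,0],[0,0,0],[0,0,0],[0,0,0],[0,0,0],[0,0,0],[0,0,0]],"roll":[0,0,0,0,0,0,0,0,0,0]}' 55; python3 -c "
from wm import *
s,c,T=look();print(s['tcp_pos'],s['contact_force'],s['moment'])
cv2.imwrite('pics/w16c.png',cv2.resize(c['image'][120:260,220:420],None,fx=4,fy=4,interpolation=2)[:,:,::-1])
"
```

```text
time_s: 22.75
tcp_pos: [0.5949, -0.1567, 0.0515]
eef_rot: [162.2, 90.0, -17.8]
contact_force: [-2.8, 2.2, 8.2]
gripper_width: 0.0582
[ 0.5949 -0.1567  0.0515] [-2.788   2.185   8.2197] [0.5359 1.2609 0.0029]
```

View pics/w16c.png

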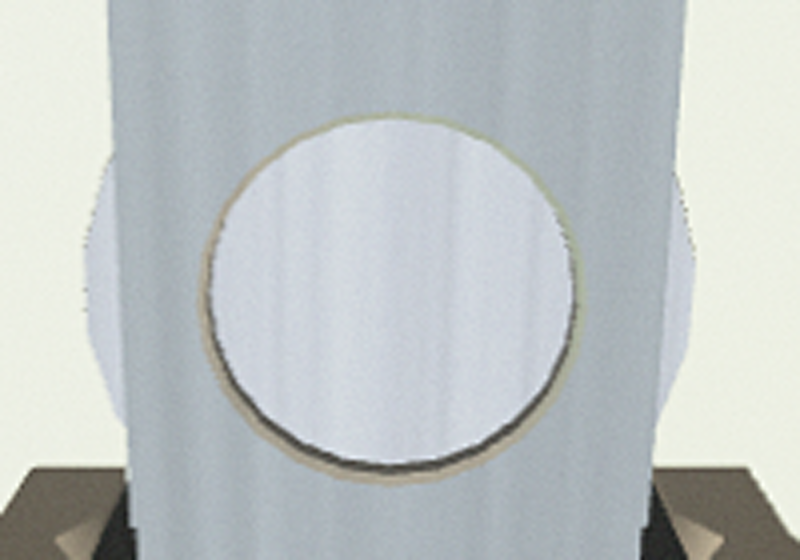

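Contact: Fz rose from about −1.5 N to +8 N, with the TCP at 51.5 mm as predicted. I'll relax the grip first and then open.

```bash
python3 -m creep '{"jaw":[1,1,1,1,1,-0.4,-0.4,-0.45,-0.5,-0.5],"translation":[[0,0,0],[0,0,0],[0,0,0],[0,0,0],[0,0,0],[0,0,0],[0,0,0],[0,0,0],[0,0,0],[0,0,0]],"roll":[0,0,0,0,0,0,0,0,0,0]}' 5; python3 -c "
from wm import *
s,c,T=look('w17');print(s['tcp_pos'],s['contact_force'],s['moment'])
"
```

```text
time_s: 23.8
tcp_pos: [0.5948, -0.1567, 0.0504]
eef_rot: [2.1, 90.0, -177.9]
contact_force: [-0.8, 0.4, 0.2]
gripper_width: 0.0657
[ 0.5948 -0.1567  0.0504] [-0.8228  0.3977  0.2249] [-0.0786  0.046   0.0575]
```

View pics/w17.png

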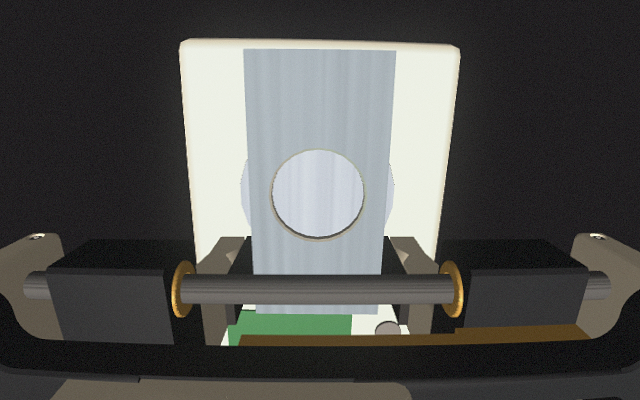

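Released: the plate is lying still on the pan, with its hole at (318,194). I'll open fully, rise and back away.

```bash
python3 -m creep '{"jaw":[-0.7,-1,-1,-1,-1,-1,-1,-1,-1,-1],"translation":[[0,0,0],[0,0,0],[0,0,0],[-0.005,0,0],[-0.015,0,0],[-0.025,0,0],[-0.03,0,0],[-0.03,0,0],[-0.03,0,0],[-0.02,0,0]],"roll":[0,0,0,0,0,0,0,0,0,0]}' 20; python3 -m creep '{"jaw":[-1,-1,-1,-1,-1,-1,-1,-1,-1,-1],"translation":[[0,-0.02,0.01],[0,-0.03,0.01],[0,-0.03,0.01],[0,-0.03,0.01],[0,-0.02,0.01],[0,0,0],[0,0,0],[0,0,0],[0,0,0],[0,0,0]],"roll":[0,0,0,0,0,0,0,0,0,0]}' 20; python3 - <<'E'
from wm import *
s,c,T=look("w18");print(s["tcp_pos"])
c=capture("side");cv2.imwrite("pics/s18.png",cv2.resize(c["image"][150:290,290:450],None,fx=4,fy=4)[:,:,::-1])
c=capture("top");cv2.imwrite("pics/t18.png",c["image"][:,:,::-1])
E
```

```text
time_s: 24.85
tcp_pos: [0.5954, -0.1568, 0.2086]
eef_rot: [173.8, 89.8, -6.3]
contact_force: [0.1, 0.2, -0.8]
gripper_width: 0.0878
time_s: 25.85
tcp_pos: [0.545, -0.0273, 0.2054]
eef_rot: [23.2, 90.0, -156.9]
contact_force: [0.3, 0.8, 0.0]
gripper_width: 0.0875
[ 0.545  -0.0273  0.2054]
```

View pics/w18.png

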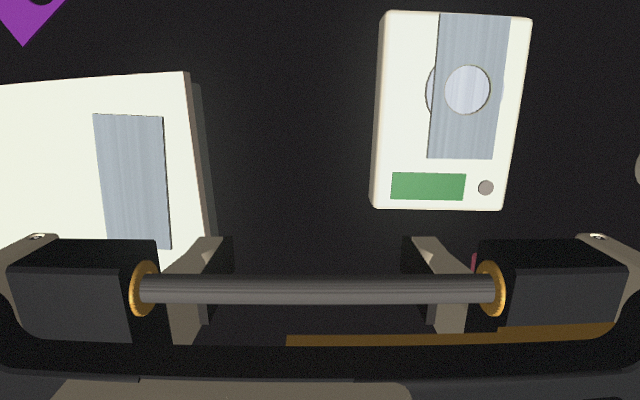

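View pics/s18.png

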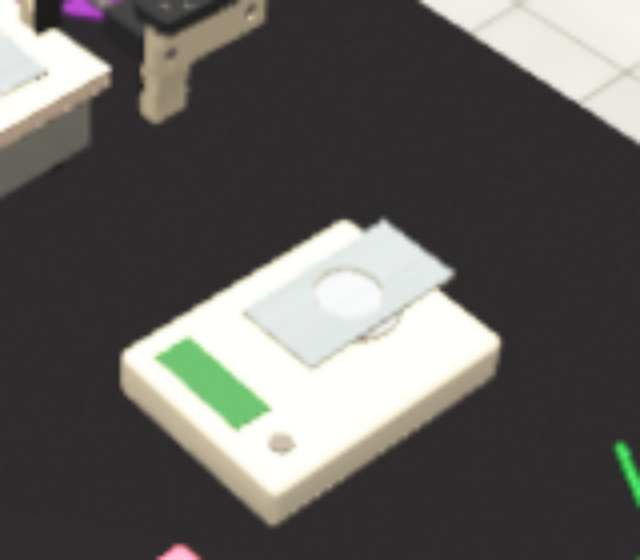

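View pics/t18.png

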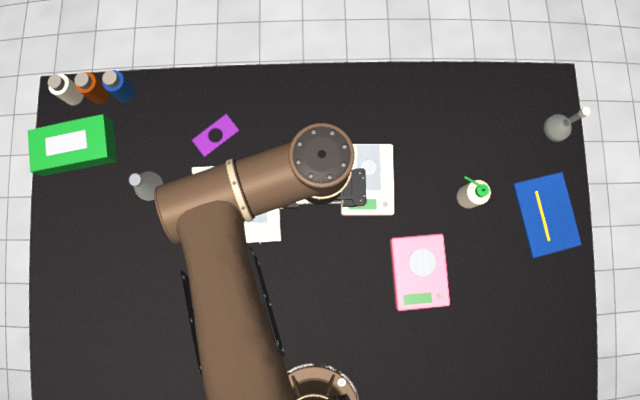

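```bash
python3 - <<'E'
from inhand import *
s,c,T=look();g=cv2.GaussianBlur(c["image"],(3,3),0).mean(-1)
R,t=inhand(c,[(439.5,13.5),(511,17),(492,159.5),(426.5,157.5)])
Tt=Ttool(s);print("corner pose centre",Tt[:3,:3]@t+Tt[:3,3],"normal",Tt[:3,:3]@R[:,2])
print("hole",plane(c,[(467.5,90)],.070,T))
cs=np.array([(439.5,13.5),(511,17),(492,159.5),(426.5,157.5)]);P=plane(c,cs,.070,T);print(P[:,:2],P.mean(0))
print("solid",plane(c,[(93.5,114),(163,117),(170.5,249),(106,241)],.089,T)[:,:2])
E
```

```text
corner pose centre [ 0.6309 -0.1569  0.069 ] normal [0.0238 0.0422 0.9988]
hole [[ 0.6305 -0.1564  0.07  ]]
[[ 0.6906 -0.1268]
 [ 0.6899 -0.1876]
 [ 0.5701 -0.1865]
 [ 0.5716 -0.1255]] [ 0.6306 -0.1566  0.07  ]
solid [[0.6127 0.1594]
 [0.609  0.0998]
 [0.4904 0.1086]
 [0.4979 0.1694]]
```

The plate's centre is at (0.6305, −0.1565, 0.070) and the pan is at (0.631, −0.1555), so it is centred to about 1 mm and at the right height. The solid plate hasn't moved. I'm handing in.

```bash
python3 -c "
from plant import *
print(close_job(), get_state()['time_s'])"
```

```text
the job is handed in; nothing more can be done
the job is handed in; nothing more can be done
```

The holed steel plate is lying on the white balance's pan and has been let go. I handed the job in at about 26 s; no verdict was reported.

- **Drawing:** I pulled the plate across the hotplate with the shut fingers in its hole until it overhung by about 40.5 mm.
- **Lifting and placing:** I gripped it across the overhanging end and lifted it. I set it on the pan at a contact force of about 8–10 N, relaxed the grip, opened and backed away.
- **Final position:** The wrist camera puts the plate's centre within about 1 mm of the pan's, with its top at about 70 mm as expected. The solid plate read within a few millimetres of where it started.

Some checks were less exact:

- **Tilt:** In the hand the plate sagged by about 1.5°. After release, a rough corner-based estimate gave about 3° of tilt. I put that down to pixel noise, since the corners on the 70 mm plane give the right size and the side view looks flat.
- **Side camera:** It read about 5 mm off the other two views, so I relied on the wrist and top cameras.

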